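# Load the reference egg and cover the incubation chamber

## Robot

A 6-joint arm with a two-finger parallel gripper is mounted at the origin on the work surface. World frame = base frame: x ahead of the robot, y to its left, z up, the work surface at z = 0. Lengths are in mm, angles in rad, forces in N, time in s.
With the tool pointing down it reaches from about 275 to 750 mm from the base axis. Payload 10.2 kg.
Tool frame: the origin (TCP) lies midway between the tips of the shut fingers; the grasp point (between the pads) lies 19 mm behind it; z points along the fingers, y is the line along which they close (so a half turn about z gives the same grasp; the last joint's range is limited). The gripper opens to 85 mm and grips with 20 to 120 N. Pads are 22 mm wide; open, the fingers measure 114 mm over their backs; the gripper's body (76 mm by 85 mm) begins 54 mm behind the grasp point. The pads swing forward as they close: fully open they stand 13 mm farther back than shut.
Start: joints at [-1.504, 0.313, 1.498, -0, 1.331, -0.223], TCP at [150.011, -503.118, 206.194] pointing down, gripper open.
Joint ranges: [-2.94, 2.94], [-0.97, 2.17], [0.19, 2.56], [-1.23, 4.37], [0.02, 3.11], [-2.88, 2.88]. Speed limits (rad/s): [2.39, 2.39, 3.01, 3.14, 3.14, 3.14].

## Interface

Orientations are given as a unit quaternion [w, x, y, z].
In Python, from rig import ctrl gives the robot as it stands.
- The arm moves only by the tool arm_command, never from a script. Its argument "increments" is a list of rows, each an object with "dr": the turn, a rotation vector about the tool's x, y, z in units of pi/4 rad (1.0 is pi/4 rad), a list of three; "offset": the shift along the tool's x, y, z in units of 120 mm (1.0 is 120 mm), a list of three; "hand": the opening, from -1 (shut) to 1 (fully open). A call has 1 to 8 rows; each row shifts and turns the commanded pose from where the row before left it, along the tool's axes as they then stand; what a row does not reach is not made up. A row lasts 1/10 s, in which the tool goes at most 50 mm and 8.59 degrees, less where a joint would pass 70% of its speed; a pose out of reach is approached as far as the arm can. A call with a number of a shift or a turn outside -1 to 1 is refused whole. A call with a gripper value outside its range is refused whole. The fingers move at their own pace and stop on an object; "grip_force" is the grip in N (left out, the last holds). Time passes only in rows, so rows that do not move let the fingers close. It gives the time, the measured TCP pose, the force, the opening and the grip force at its end, in the units of the state.
- ctrl.sense(): the state, without advancing time (a new reading comes with each control period).
- ctrl.capture(name): name is "scene" or "top"; returns the picture (400x640x3 uint8, red, green, blue); there is no depth.
- ctrl.camera_info(name): a dict with "K" (3x3 intrinsics, pixels), "R" (3x3) and "t" (3): a world point X has camera coordinates R X + t. Camera axes: x right, y down, z forward; pixel columns grow to the right and rows downward; lengths in mm; the calibration is good to about 2 mm. A picture is of the moment at which its call begins. camera_info takes no time and is no camera call.
- ctrl.finish_job(): hands the job in; it is judged then, once.
The state is a dict: "time_s": time; "joints": joint angles; "dq": joint speeds; "tau": joint torques, N m; "eef_pos": TCP position; "ee_rot": TCP orientation; "force": force on the tool from outside, world axes, zero at the start; "wrist_torque": the same for the moment, N m; "grip_width": opening from 0.0 (shut) to 1.0 (fully open); "grip_force": force on a finger pad.
Only numpy, scipy, OpenCV 4.12 (cv2) and the standard library are available. Lean on these libraries where they do the work, as an engineer would, in place of code of your own. Each camera call takes 0.05 s, during which the arm holds its last target. There are 200 camera calls.

## Task

Load the small egg incubation chamber for a check run: seat the blue block with the white reference egg flat and square in the rectangular pocket on the floor of the open yellow chamber (either way round) and let go of it, then set the white cover on the chamber's rim so it sits fully home and level. Lower both into place rather than letting them fall, and leave the other things on the bench where they are.

Things in the scene. Friction and masses are not known exactly. Their poses are not given: they have to be found in the camera images.
- chamber: fixed open round yellow tub, 150 outside diameter, mouth 140 diameter, rim 66 above the bench; grey panel with a small display on its outside at its -x side. Origin: centre of its underside on the bench; z up. On its 6 thick floor lies a black frame 92 (x) x 74 (y) x 8 high with the rectangular pocket in it, centred: 69 (along chamber x) x 51 (along y), 8 deep; frame top at 14 above the bench
- pocket (a point): centre of the pocket's floor, 6 above the bench; axes as the chamber's (pocket's long side along x)
- rim (a point): centre of the chamber's mouth at rim height, 66 above the bench
- egg_block: loose blue block 66 (x) x 48 (y) x 26 (z) with rounded edges, a white half egg 56 long and 39 wide bulging from its top along x, highest point 44 above the underside; about 150 g. Origin: centre of its underside; lies on the bench. Grip it across its 48 sides, low enough to miss the egg; when seated its upper 18 stands out of the pocket
- cover: loose white round cover about 200 g: flange 158 diameter, 6 thick, above a grey spigot 134 diameter, 8 deep with tapered foot that enters the chamber's mouth (3 play all round); upright orange knob on top, 26 diameter, 30 high. Origin: centre of the spigot's underside; lies on the bench on its spigot, flange top at 14, knob top at 44 above origin
- cover_seat (a point): centre of the flange's underside, 8 above the cover's origin; it meets point rim when the cover is home
- cover_knob (a point): on the cover's axis, 31 above its origin, 17 above the flange top: middle of the knob's upper part
- egg_cup: bystander: brown hen's egg upright in a blue egg cup, 50 wide, 89 tall, origin under its centre
- pen_pot: bystander: steel ball pen holder on a wooden disc with a black and a red pen, 68 wide, 118 tall, origin under its centre
- stopwatch: bystander: black disc stopwatch, white face, 54 across, 14 thick, origin under its centre
- marker: bystander: blue marker with black cap lying on the bench, 143 long, 13 thick, origin under its middle, x along it
Things that resemble listed ones, but are neither listed nor needed, are in the scene too. Of the things like the egg_block, leave any that is turquoise; of the rest the larger one is meant.

How it is judged:
By the outcome, as a careful person would: the job done as asked, in the order asked, and still so for the second after the job is handed in, with the robot touching nothing.
It also fails if it takes over 69 s, if anything falls off the work surface, if the arm or the gripper's body presses on something with over 40 N, if the wrist force passes 120 N, or if a joint passes its speed limit or range.

## Working session

There is one attempt and no reset: what is moved stays moved. The work goes in short steps, Python scripts to look and compute and a tool call to move; the robot and the scene stay as the last step left them, time stands still between calls to the robot, and variables do not carry over. Pictures are saved under pics/ and viewed, at most 10 in all, crops included, and the job is handed in when it is done.

Besides the shell and the picture viewer there is one more tool, called after "Emit:" by a JSON object that holds its "api" and its "payload", one argument or row to a line. arm_command: Moves the arm, as the interface text tells. Shifts and turns lie within -1 to 1; 1 stands for 120 mm of shift or pi/4 rad of turn. Its arguments: {"type":"object","properties":{"increments":{"type":"array"},"grip_force":{"type":"number"}},"required":["increments"]}

```bash
mkdir -p pics
python3 - <<'E'
from rig import ctrl
import cv2,numpy as np
for n in("scene","top"):
    im=ctrl.capture(n); cv2.imwrite(f"pics/{n}0.png",im[:,:,::-1])
    c=ctrl.camera_info(n); print(n,c)
print(ctrl.sense())
E
```

```text
scene {'K': array([[472.76682149,   0.        , 325.15226216],
       [  0.        , 472.76682149, 200.7835167 ],
       [  0.        ,   0.        ,   1.        ]]), 'R': array([[-0.65088079,  0.7591119 , -0.01016455],
       [ 0.59666035,  0.50322064, -0.62511232],
       [-0.46941519, -0.41293838, -0.78046862]]), 't': array([ 354.84822682, -272.17822467, 1295.31796977])}
top {'K': array([[426.09860321,   0.        , 325.99804337],
       [  0.        , 426.09860321, 201.06543614],
       [  0.        ,   0.        ,   1.        ]]), 'R': array([[ 0.02088302, -0.99977981,  0.00205799],
       [-0.97890165, -0.02086533, -0.20326389],
       [ 0.20326207,  0.00223019, -0.97912183]]), 't': array([  2.91334197, 553.4915759 , 914.93696551])}
{'time_s': 0.1, 'joints': array([-1.50437937e+00,  3.13374552e-01,  1.49831549e+00,  1.98955447e-05,
        1.33098205e+00, -2.23409447e-01]), 'dq': array([-0.00111428, -0.00169189, -0.00386207, -0.00174793,  0.00061303,
        0.00075865]), 'tau': array([ 4.68469196e-03, -4.12897933e+01, -2.60136706e+01, -3.75497154e-05,
        3.13595046e-03,  9.31488614e-06]), 'eef_pos': array([ 150.01057712, -502.86807863,  205.71946073]), 'ee_rot': array([-5.37300311e-04,  9.89518642e-01,  1.44404175e-01,  5.19545515e-05]), 'force': array([-0.16859154,  0.32788997, -0.07060232]), 'wrist_torque': array([-0.04461024, -0.00893952,  0.02555672]), 'grip_force': 0.0, 'grip_width': 1.0011915086011085}
```

View pics/scene0.png

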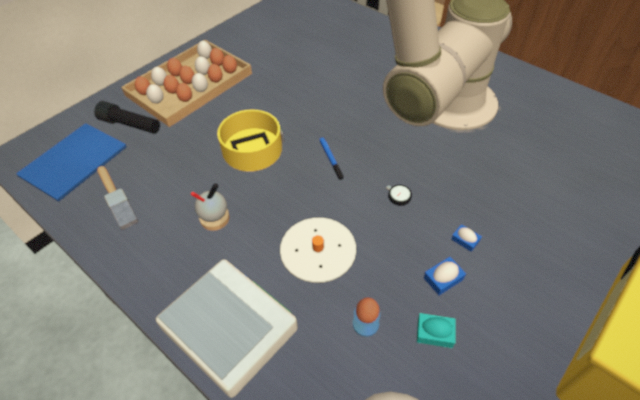

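View pics/top0.png

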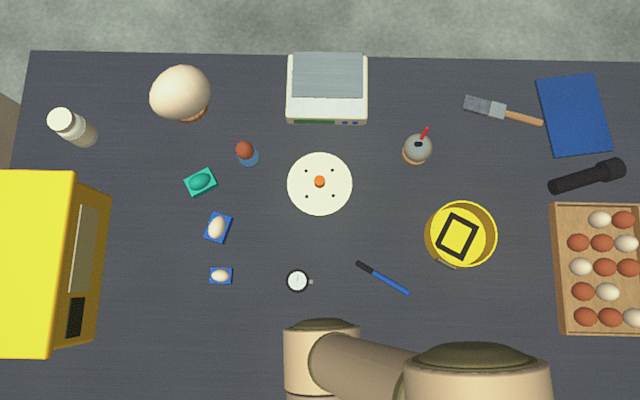

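Same-kind candidates: blue block with white egg at top (217,228)/scene (445,275), a smaller blue one at top (220,275)/scene (467,237), and a turquoise one at top (200,182)/scene (437,330). The meant one is the larger blue one at top (217,228). The chamber is at top (461,235) and the cover at (320,183), with its orange knob. I confirm this in a crop and measure.

```bash
cat > h.py <<'E'
import cv2,numpy as np
from rig import ctrl
from scipy.spatial.transform import Rotation as Rot
C={n:ctrl.camera_info(n) for n in("scene","top")}
def ray(n,uv):
    c=C[n];uv=np.atleast_2d(uv).astype(float)
    d=(np.linalg.inv(c["K"])@np.c_[uv,np.ones(len(uv))].T).T@c["R"]
    return -c["R"].T@c["t"],d
def cast(n,uv,z):
    o,d=ray(n,uv);return o+d*((z-o[2])/d[:,2])[:,None]
def tri(a,b):
    P=[C[n]["K"]@np.c_[C[n]["R"],C[n]["t"]] for n in("scene","top")]
    X=cv2.triangulatePoints(P[0],P[1],np.float64(a).reshape(2,1),np.float64(b).reshape(2,1));X=(X[:3]/X[3]).ravel()
    return X
def proj(n,X):
    c=C[n];p=c["K"]@(c["R"]@np.asarray(X,float)+c["t"]);return p[:2]/p[2]
def hsv(im,lo,hi): return cv2.inRange(cv2.cvtColor(im,cv2.COLOR_RGB2HSV),np.array(lo),np.array(hi))
def win(m,c,r):
    o=np.zeros_like(m);x,y=map(int,c);s=np.s_[max(0,y-r):y+r+1,max(0,x-r):x+r+1];o[s]=m[s];return o
def big(m):
    cs=cv2.findContours(m,cv2.RETR_EXTERNAL,cv2.CHAIN_APPROX_NONE)[0];return max(cs,key=cv2.contourArea)
def cen(c): M=cv2.moments(c);return np.array([M["m10"],M["m01"]])/M["m00"]
def rel(target,yaw=None):
    "shift (tool axes, units of 120 mm) and turn (pi/4) to target"
    s=ctrl.sense();q=s["ee_rot"];R=Rot.from_quat([q[1],q[2],q[3],q[0]])
    y=np.arctan2(*R.as_matrix()[[1,0],0])
    o=R.inv().apply(np.array(target)-s["eef_pos"])/120
    if yaw is None: dr=None
    else:
        T=Rot.from_euler("z",yaw)*Rot.from_euler("x",np.pi); dr=(R.inv()*T).as_rotvec()/(np.pi/4)
    print("t",round(s["time_s"],2),"pos",s["eef_pos"].round(1),"yaw",y.round(4),"off",o.round(4),"dr",None if dr is None else dr.round(4),"F",s["force"].round(1),"w",round(s["grip_width"],3))
E
python3 - <<'E'
from h import *
I={n:cv2.imread(f"pics/{n}0.png")[:,:,::-1].copy() for n in C}
def up(im,x,y,r,s): return cv2.resize(im[y-r:y+r,x-r:x+r],None,fx=s,fy=s,interpolation=cv2.INTER_CUBIC)
v=np.hstack([up(I["top"],215,230,60,3),up(I["scene"],450,280,60,3)]);cv2.imwrite("pics/crop1.png",v[:,:,::-1])
bl=((100,120,60),(125,255,255)); egg=((0,0,150),(40,110,255)); 
g={}
for n,(c,r) in {"top":((217,228),20),"scene":((445,275),24)}.items():
    b=win(hsv(I[n],*bl),c,r);e=win(hsv(I[n],*egg),c,r)
    ce=big(e);g[n]=cen(ce);h=cv2.convexHull(np.vstack([big(b|e)]))
    print(n,"egg",g[n],cv2.fitEllipse(ce)); 
    P=cast(n,h.reshape(-1,2),13)[:,:2].astype(np.float32);rc=cv2.minAreaRect(P);print("  rect@13",rc,"cen",cen(P.reshape(-1,1,2)))
    big2=win(hsv(I[n],*bl),((220,275) if n=="top" else (467,237)),18);print("  area blue",cv2.contourArea(h),"small",cv2.contourArea(cv2.convexHull(big(big2))))
print("egg tri",tri(g["scene"],g["top"]))
k={}
for n,c in {"top":(320,182),"scene":(318,243)}.items():
    m=win(hsv(I[n],(5,150,120),(18,255,255)),c,14);k[n]=cen(big(m));
    w=win(hsv(I[n],(10,0,150),(45,90,255)),c,48)|m; cc=big(w);el=cv2.fitEllipse(cv2.convexHull(cc));k[n+"f"]=np.array(el[0])
    P=cast(n,cv2.convexHull(cc).reshape(-1,2),12)[:,:2].astype(np.float32);print(n,"knob",k[n],"flange",el,"circ@12",cv2.minEnclosingCircle(P),cv2.fitEllipse(P))
print("knob tri",tri(k["scene"],k["top"]),"flange",tri(k["scenef"],k["topf"]))
for n,c in {"top":(461,235),"scene":(250,140)}.items():
    m=win(hsv(I[n],(22,120,60),(35,255,255)),c,46);h=cv2.convexHull(big(m)).reshape(-1,2)
    for z in(33,66):
        P=cast(n,h,z)[:,:2].astype(np.float32);print(n,"chamber@",z,cv2.fitEllipse(P))
    d=win(hsv(I[n],(0,0,0),(180,255,60)),c if n=="top" else (250,142),26)
    if n=="top":
        hh=big(d); q=cv2.minAreaRect(cast(n,hh.reshape(-1,2),14)[:,:2].astype(np.float32));print("frame@14",q)
        cs,_=cv2.findContours(d,cv2.RETR_CCOMP,cv2.CHAIN_APPROX_NONE); 
        for x in cs:
            if cv2.contourArea(x)>100: print("  ring",cv2.contourArea(x),cv2.minAreaRect(cast(n,x.reshape(-1,2),14)[:,:2].astype(np.float32)),cv2.minAreaRect(x))
E
```

```text
top egg [215.92631579 227.00912281] ((215.9084014892578, 227.063720703125), (14.003719329833984, 22.061704635620117), 19.835233688354492)
  rect@13 ((494.2624206542969, 268.2135009765625), (53.899497985839844, 66.57044982910156), 72.91389465332031) cen [494.43715028 268.54014741]
  area blue 627.0 small 349.5
scene egg [445.83941236 271.75278622] ((445.85595703125, 271.7169189453125), (17.4552059173584, 24.186864852905273), 64.48236846923828)
  rect@13 ((492.10784912109375, 267.6454772949219), (55.058692932128906, 77.13780212402344), 73.8578872680664) cen [492.10618928 267.60237452]
  area blue 900.0 small 429.0
egg tri [492.55861933 268.70993143  27.26256252]
top knob [318.92537313 180.67910448] flange ((319.09759521484375, 183.45046997070312), (63.7025032043457, 65.77667236328125), 83.32589721679688) circ@12 ((606.5742797851562, 32.074462890625), 79.56498718261719) ((606.8255004882812, 32.220985412597656), (157.90277099609375, 158.65805053710938), 37.84236145019531)
scene knob [317.51259259 243.22814815] flange ((317.732666015625, 249.43089294433594), (65.56245422363281, 76.6625595
[... 604 characters left out ...]
7283935547), 62.29672622680664)
  ring 1099.5 ((485.63037109375, -292.82281494140625), (71.0313949584961, 89.91747283935547), 62.29672622680664) ((456.300048828125, 235.9000244140625), (30.857736587524414, 37.11872863769531), 26.56505012512207)
  ring 711.0 ((485.5520935058594, -292.124755859375), (56.51617431640625, 74.83594512939453), 63.106964111328125) ((455.9000244140625, 235.7000274658203), (24.59674644470215, 30.857736587524414), 26.56505012512207)
scene chamber@ 33 ((481.03106689453125, -299.1056823730469), (161.77755737304688, 222.61524963378906), 144.3362274169922)
scene chamber@ 66 ((502.1943359375, -270.5724792480469), (155.19815063476562, 213.56161499023438), 144.33621215820312)
```

View pics/crop1.png

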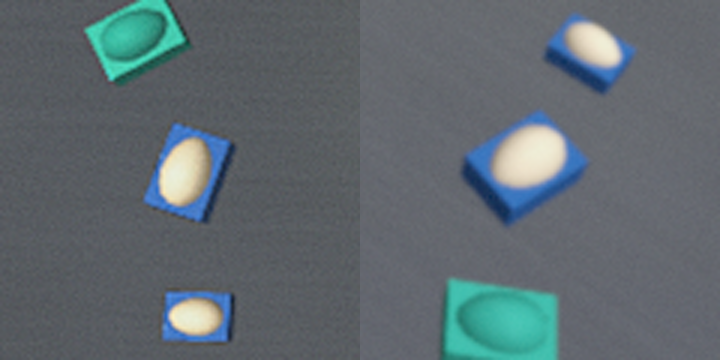

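The crop confirms it: the middle blue block with the white egg, top view (217,228), is the larger of the two blue ones. I compute the first travel.

```bash
python3 -c "
from h import *
rel([493,268.3,150],-.2915)"
```

```text
t 0.1 pos [ 150.  -502.9  205.7] yaw 0.2898 off [ 4.5755 -5.3411  0.4711] dr [-1.400e-03  1.000e-04  7.402e-01] F [-0.2  0.3 -0.1] w 1.001
```

Emit:
{"api": "arm_command", "payload": {
  "increments": [
    {"offset": [0.21,-0.25,0],"dr": [0,0,0],"hand": 1},
    {"offset": [0.21,-0.25,0],"dr": [0,0,0],"hand": 1},
    {"offset": [0.22,-0.26,0],"dr": [0,0,0],"hand": 1},
    {"offset": [0.22,-0.26,0],"dr": [0,0,0],"hand": 1},
    {"offset": [0.22,-0.26,0],"dr": [0,0,0],"hand": 1},
    {"offset": [0.22,-0.26,0],"dr": [0,0,0],"hand": 1},
    {"offset": [0.22,-0.26,0],"dr": [0,0,0],"hand": 1},
    {"offset": [0.22,-0.26,0],"dr": [0,0,0],"hand": 1}
  ]
}}

```text
time_s: 0.9
eef_pos: [279.7, -204.9, 206.1]
ee_rot: [-0.0, 0.99, 0.144, 0.0]
force: [0.7, -0.2, 0.1]
grip_width: 1.003
grip_force: 0.0
```

Emit:
{"api": "arm_command", "payload": {
  "increments": [
    {"offset": [0.22,-0.26,0],"dr": [0,0,0],"hand": 1},
    {"offset": [0.22,-0.26,0],"dr": [0,0,0],"hand": 1},
    {"offset": [0.22,-0.26,0],"dr": [0,0,0],"hand": 1},
    {"offset": [0.22,-0.26,0],"dr": [0,0,0],"hand": 1},
    {"offset": [0.22,-0.26,0],"dr": [0,0,0],"hand": 1},
    {"offset": [0.22,-0.26,0],"dr": [0,0,0],"hand": 1},
    {"offset": [0.22,-0.26,0],"dr": [0,0,0],"hand": 1},
    {"offset": [0.22,-0.26,0],"dr": [0,0,0],"hand": 1}
  ]
}}

```text
time_s: 1.7
eef_pos: [410.8, 94.9, 206.1]
ee_rot: [0.0, 0.989, 0.145, -0.0]
force: [1.3, -0.5, -0.8]
grip_width: 1.002
grip_force: 0.0
```

Emit:
{"api": "arm_command", "payload": {
  "increments": [
    {"offset": [0.22,-0.26,0],"dr": [0,0,0],"hand": 1},
    {"offset": [0.22,-0.26,0],"dr": [0,0,0],"hand": 1},
    {"offset": [0.22,-0.26,0],"dr": [0,0,0],"hand": 1},
    {"offset": [0.18,-0.2,0],"dr": [0,0,0],"hand": 1},
    {"offset": [0,0,0],"dr": [0,0,0.18],"hand": 1},
    {"offset": [0,0,0],"dr": [0,0,0.18],"hand": 1},
    {"offset": [0,0,0],"dr": [0,0,0.18],"hand": 1},
    {"offset": [0,0,0],"dr": [0,0,0.18],"hand": 1}
  ]
}}

```text
time_s: 2.5
eef_pos: [473.3, 234.5, 205.8]
ee_rot: [0.0, 0.99, -0.14, -0.0]
force: [-0.0, -0.2, -0.2]
grip_width: 1.001
grip_force: 0.0
```

```bash
python3 -c "
from h import *
cv2.imwrite('pics/t1.png',ctrl.capture('top')[:,:,::-1])
rel([493,268.3,80],-.2915)"
```

```text
t 2.55 pos [473.3 234.5 205.8] yaw -0.2884 off [ 0.078  -0.3171  1.0482] dr [0.0005 0.001  0.004 ] F [ 0.5  0.  -0.7] w 1.002
```

Emit:
{"api": "arm_command", "payload": {
  "increments": [
    {"offset": [0.08,-0.32,0],"dr": [0,0,0],"hand": 1},
    {"offset": [0,0,0.35],"dr": [0,0,0.004],"hand": 1},
    {"offset": [0,0,0.35],"dr": [0,0,0],"hand": 1},
    {"offset": [0,0,0.35],"dr": [0,0,0],"hand": 1},
    {"offset": [0,0,0.0],"dr": [0,0,0],"hand": 1}
  ]
}}

```text
time_s: 3.05
eef_pos: [490.1, 267.8, 75.3]
ee_rot: [0.002, 0.99, -0.138, -0.005]
force: [-0.4, 0.4, 0.7]
grip_width: 1.002
grip_force: 0.0
```

```bash
python3 -c "
from h import *
im=ctrl.capture('scene');cv2.imwrite('pics/s1.png',cv2.resize(im[190:330,370:530],None,fx=4,fy=4)[:,:,::-1])
rel([493,268.3,5],-.2915)"
```

```text
t 3.1 pos [492.1 268.5  78.9] yaw -0.277 off [ 0.01   -0.0023  0.6154] dr [0.0032 0.005  0.0184] F [-0.4  0.1  1.5] w 1.002
```

View pics/s1.png

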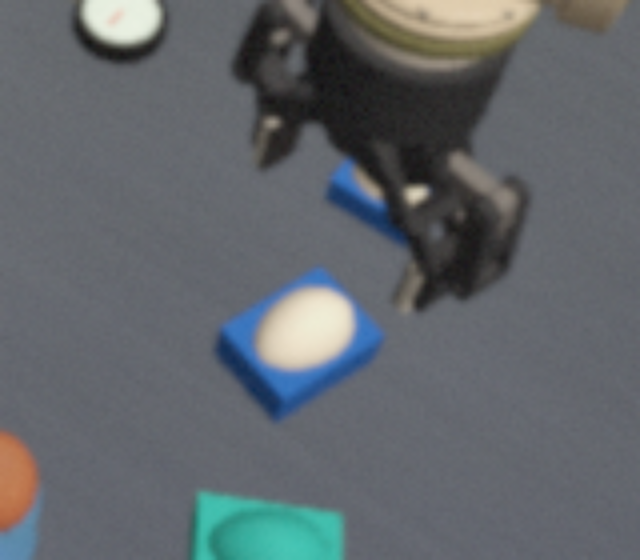

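The view shows the gripper over the target block, centred at about crop (300,340), with the fingers straddling its 48 sides. The small block stays clear behind. Descending.

Emit:
{"api": "arm_command", "payload": {
  "increments": [
    {"offset": [0,0,0.2],"dr": [0,0,0.0],"hand": 1},
    {"offset": [0,0,0.2],"dr": [0,0,0],"hand": 1},
    {"offset": [0,0,0.15],"dr": [0,0,0],"hand": 1},
    {"offset": [0,0,0.05],"dr": [0,0,0],"hand": 1},
    {"offset": [0,0,0.0],"dr": [0,0,0],"hand": 1},
    {"offset": [0,0,0.0],"dr": [0,0,0],"hand": 1},
    {"offset": [0,0,0.0],"dr": [0,0,0],"hand": 1}
  ]
}}

```text
time_s: 3.8
eef_pos: [494.1, 269.1, 9.7]
ee_rot: [-0.001, 0.99, -0.139, 0.001]
force: [0.7, 0.2, 0.7]
grip_width: 1.003
grip_force: 0.0
```

```bash
python3 -c "
from h import *
rel([493,268.3,5],-.2915)"
```

```text
t 3.8 pos [494.1 269.1   9.7] yaw -0.2785 off [-0.0066  0.009   0.0392] dr [-0.0017 -0.0026  0.0165] F [0.7 0.2 0.7] w 1.003
```

Emit:
{"api": "arm_command", "payload": {
  "increments": [
    {"offset": [0,0,0.039],"dr": [0,0,0.016],"hand": 1},
    {"offset": [0,0,0],"dr": [0,0,0],"hand": 1},
    {"offset": [0,0,0],"dr": [0,0,0],"hand": -1},
    {"offset": [0,0,0.0],"dr": [0,0,0],"hand": -1},
    {"offset": [0,0,0.0],"dr": [0,0,0],"hand": -1},
    {"offset": [0,0,0.0],"dr": [0,0,0],"hand": -1},
    {"offset": [0,0,0.0],"dr": [0,0,0],"hand": -1},
    {"offset": [0,0,0.0],"dr": [0,0,0],"hand": -1}
  ],
  "grip_force": 35
}}

```text
time_s: 4.6
eef_pos: [493.3, 268.9, 3.9]
ee_rot: [-0.0, 0.989, -0.145, 0.0]
force: [-2.0, -1.4, 5.1]
grip_width: 0.4
grip_force: 34.6
```

```bash
python3 -c "
from h import *
rel([493,268.3,5],-.2915);print(ctrl.sense()['grip_force'])"
```

```text
t 4.6 pos [493.3 268.9   3.9] yaw -0.2914 off [-0.0012  0.0058 -0.0095] dr [-0.0004 -0.0004  0.0002] F [-2.  -1.4  5.1] w 0.4
34.60017013545439
```

```bash
python3 -c "
from h import *
im=ctrl.capture('scene');cv2.imwrite('pics/s2.png',cv2.resize(im[190:330,370:530],None,fx=4,fy=4)[:,:,::-1])"
```

```text
(no output)
```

View pics/s2.png

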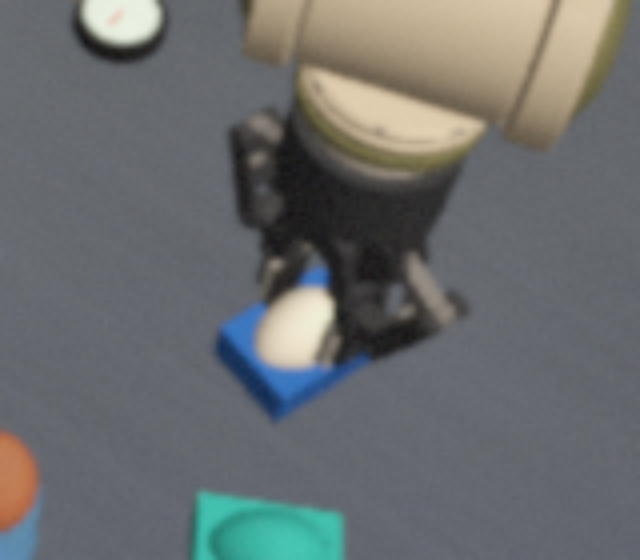

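The picture shows the pads closed on the egg above the block's top face, with the tips at crop (270,285) and (325,355). That fits an opening of 34 mm. I check the fingertip height from the two pictures.

```bash
python3 -c "
from h import *
a=.285;s,c=np.sin(a),np.cos(a)
for h,x,y in((42.5,492.1,268.5),(17,493.3,268.9)):
  for sg in(1,-1):
    for z in((79,92,105) if h>40 else (4,17,30)):
      print(h,sg,z,((proj('scene',[x+sg*h*s,y+sg*h*c,z])-[370,190])*4).round())
"
```

```text
42.5 1 79 [388. 336.]
42.5 1 92 [394. 322.]
42.5 1 105 [401. 307.]
42.5 -1 79 [264. 208.]
42.5 -1 92 [269. 192.]
42.5 -1 105 [274. 177.]
17 1 4 [317. 377.]
17 1 17 [323. 364.]
17 1 30 [328. 351.]
17 -1 4 [272. 327.]
17 -1 17 [276. 314.]
17 -1 30 [281. 300.]
```

Emit:
{"api": "arm_command", "payload": {
  "increments": [
    {"offset": [0,0,0],"dr": [0,0,0],"hand": 1},
    {"offset": [0,0,0],"dr": [0,0,0],"hand": 1},
    {"offset": [0,0,0],"dr": [0,0,0],"hand": 1},
    {"offset": [0,0,0],"dr": [0,0,0],"hand": 1},
    {"offset": [0,0,0],"dr": [0,0,0],"hand": 1}
  ]
}}

```text
time_s: 5.15
eef_pos: [493.2, 268.8, 3.4]
ee_rot: [0.0, 0.989, -0.145, -0.0]
force: [-0.3, -0.0, -1.3]
grip_width: 1.0
grip_force: 0.0
```

```bash
python3 -c "
from h import *
rel([493,268.3,-6],-.2915)
im=ctrl.capture('scene');cv2.imwrite('pics/s3.png',cv2.resize(im[210:310,400:510],None,fx=6,fy=6,interpolation=cv2.INTER_CUBIC)[:,:,::-1])"
```

```text
t 5.15 pos [493.2 268.8   3.4] yaw -0.2915 off [-0.0003  0.0044  0.0786] dr [0.0001 0.0001 0.0001] F [-0.3 -0.  -1.3] w 1.0
```

View pics/s3.png

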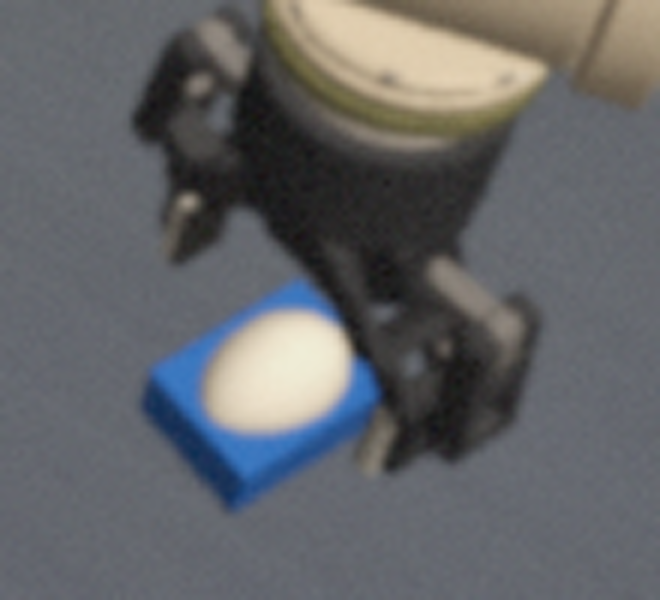

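```bash
python3 -c "
from h import *
a=.2915;s,c=np.sin(a),np.cos(a)
for sg in(1,-1):
  for dx in(0,11):
    for z in(4,17,25,35): print(sg,dx,z,((proj('scene',[493.2+sg*42.5*s+dx*c,268.8+sg*42.5*c-dx*s,z])-[400,210])*6).round())
print(((proj('scene',[493,268.3,44])-[400,210])*6).round())
"
```

```text
1 0 4 [349. 503.]
1 0 17 [357. 485.]
1 0 25 [363. 473.]
1 0 35 [369. 458.]
1 11 4 [324. 520.]
1 11 17 [332. 501.]
1 11 25 [337. 489.]
1 11 35 [343. 474.]
-1 0 4 [178. 315.]
-1 0 17 [184. 295.]
-1 0 25 [188. 283.]
-1 0 35 [193. 267.]
-1 11 4 [153. 331.]
-1 11 17 [159. 311.]
-1 11 25 [163. 298.]
-1 11 35 [168. 282.]
[283. 344.]
```

Fingertips open sit about 25 mm above the TCP, so the grasp needs the TCP about 12 mm lower. I go down slowly and watch the force.

Emit:
{"api": "arm_command", "payload": {
  "increments": [
    {"offset": [0,0.004,0.03],"dr": [0,0,0],"hand": 1},
    {"offset": [0,0,0.03],"dr": [0,0,0],"hand": 1},
    {"offset": [0,0,0.03],"dr": [0,0,0],"hand": 1},
    {"offset": [0,0,0],"dr": [0,0,0],"hand": 1},
    {"offset": [0,0,0],"dr": [0,0,0],"hand": 1}
  ]
}}

```text
time_s: 5.7
eef_pos: [493.0, 268.4, -7.4]
ee_rot: [0.0, 0.989, -0.145, -0.0]
force: [0.1, 0.8, 0.5]
grip_width: 0.998
grip_force: 0.0
```

Emit:
{"api": "arm_command", "payload": {
  "increments": [
    {"offset": [0,0,0],"dr": [0,0,0],"hand": -1},
    {"offset": [0,0,0],"dr": [0,0,0],"hand": -1},
    {"offset": [0,0,0],"dr": [0,0,0],"hand": -1},
    {"offset": [0,0,0],"dr": [0,0,0],"hand": -1},
    {"offset": [0,0,0],"dr": [0,0,0],"hand": -1}
  ],
  "grip_force": 25
}}

```text
time_s: 6.2
eef_pos: [493.2, 268.4, -7.0]
ee_rot: [-0.0, 0.989, -0.145, 0.0]
force: [-1.4, -0.3, 5.4]
grip_width: 0.551
grip_force: 26.2
```

Emit:
{"api": "arm_command", "payload": {
  "increments": [
    {"offset": [0,0,0],"dr": [0,0,0],"hand": -1},
    {"offset": [0,0,-0.05],"dr": [0,0,0],"hand": -1},
    {"offset": [0,0,-0.1],"dr": [0,0,0],"hand": -1},
    {"offset": [0,0,-0.2],"dr": [0,0,0],"hand": -1},
    {"offset": [0,0,-0.25],"dr": [0,0,0],"hand": -1},
    {"offset": [0,0,-0.3],"dr": [0,0,0],"hand": -1},
    {"offset": [0,0,-0.25],"dr": [0,0,0],"hand": -1},
    {"offset": [0,0,0],"dr": [0,0,0],"hand": -1}
  ],
  "grip_force": 45
}}

```text
time_s: 7.0
eef_pos: [494.9, 269.0, 135.6]
ee_rot: [-0.002, 0.989, -0.145, 0.004]
force: [-0.6, -0.7, -1.7]
grip_width: 0.541
grip_force: 46.9
```

```bash
python3 -c "
from h import *
rel([485.6,-292.5,130],-.477)
cv2.imwrite('pics/t4.png',ctrl.capture('top')[:,:,::-1])
im=ctrl.capture('scene');cv2.imwrite('pics/s4.png',cv2.resize(im[170:310,400:540],None,fx=4,fy=4,interpolation=cv2.INTER_CUBIC)[:,:,::-1])"
```

```text
t 7.0 pos [494.9 269.  135.6] yaw -0.2913 off [1.2689 4.5048 0.0346] dr [-0.0066 -0.0082  0.2365] F [-0.6 -0.7 -1.7] w 0.541
```

View pics/s4.png

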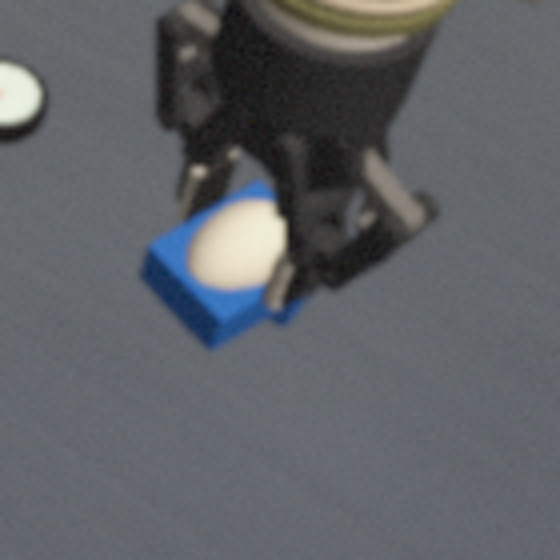

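The block hangs level in the grip at crop (220,270). I move toward the chamber, refining the pocket and rim estimates from the first pictures.

Emit:
{"api": "arm_command", "payload": {
  "increments": [
    {"offset": [0.09,0.32,0.03],"dr": [0,0,0],"hand": -1},
    {"offset": [0.09,0.32,0],"dr": [0,0,0],"hand": -1},
    {"offset": [0.09,0.32,0],"dr": [0,0,0],"hand": -1},
    {"offset": [0.09,0.32,0],"dr": [0,0,0],"hand": -1},
    {"offset": [0.09,0.32,0],"dr": [0,0,0],"hand": -1},
    {"offset": [0.09,0.32,0],"dr": [0,0,0],"hand": -1},
    {"offset": [0.09,0.32,0],"dr": [0,0,0],"hand": -1},
    {"offset": [0.09,0.32,0],"dr": [0,0,0],"hand": -1}
  ]
}}

```text
time_s: 7.9
eef_pos: [486.5, -52.0, 125.9]
ee_rot: [-0.0, 0.989, -0.145, -0.001]
force: [0.5, -0.3, -1.7]
grip_width: 0.547
grip_force: 47.0
```

Emit:
{"api": "arm_command", "payload": {
  "increments": [
    {"offset": [0.09,0.32,0],"dr": [0,0,0],"hand": -1},
    {"offset": [0.09,0.32,0],"dr": [0,0,0],"hand": -1},
    {"offset": [0.09,0.32,0],"dr": [0,0,0],"hand": -1},
    {"offset": [0.09,0.32,0],"dr": [0,0,0],"hand": -1},
    {"offset": [0.09,0.32,0],"dr": [0,0,0],"hand": -1},
    {"offset": [0.09,0.3,0],"dr": [0,0,0.12],"hand": -1},
    {"offset": [0,0,0],"dr": [0,0,0.116],"hand": -1},
    {"offset": [0,0,0],"dr": [0,0,0],"hand": -1}
  ]
}}

```text
time_s: 8.7
eef_pos: [483.3, -287.9, 125.4]
ee_rot: [-0.001, 0.971, -0.237, -0.001]
force: [-0.5, 0.4, -2.0]
grip_width: 0.537
grip_force: 47.1
```

```bash
cat > m.py <<'E'
from h import *
from scipy.optimize import least_squares
I={n:cv2.imread(f"pics/{n}0.png")[:,:,::-1].copy() for n in C}
m=big(win(hsv(I["top"],(0,0,0),(180,255,80)),(457,236),26))
msk=np.zeros((400,640),np.uint8);cv2.drawContours(msk,[m],-1,255,-1);msk=cv2.dilate(msk,np.ones((5,5)))
B=I["top"].astype(float)[:,:,0];ys,xs=np.nonzero(msk)
w=np.clip((150-B[ys,xs])/110,0,1);P=cast("top",np.c_[xs,ys],14)[:,:2]
c=(P*w[:,None]).sum(0)/w.sum();D=P-c;ev,V=np.linalg.eigh((D*w[:,None]).T@D/w.sum())
print("ring centroid",c,"long deg",np.degrees(np.arctan2(V[1,1],V[0,1])),np.sqrt(ev))
# rim: silhouette arcs that belong to the rim, both views
arc={}
for n,cc in {"top":(461,235),"scene":(250,140)}.items():
    h=big(win(hsv(I[n],(20,110,50),(38,255,255)),cc,46)).reshape(-1,2)
    h=cv2.convexHull(h).reshape(-1,2).astype(float)
    if n=="scene": h=h[h[:,1]<136]
    else:
        d=h-h.mean(0);o=h.mean(0)-proj("top",[356,12,0]);h=h[d@o>0]
    arc[n]=h
def f(p):
    return np.concatenate([np.linalg.norm(cast(n,arc[n],p[2])[:,:2]-p[:2],axis=1)-75.5 for n in arc])
r=least_squares(f,[486,-292,60],loss="soft_l1");print("rim",r.x,np.sqrt((r.fun**2).mean()),{n:len(arc[n]) for n in arc})
E
python3 m.py; python3 -c "
from h import *
rel([485.6,-292.5,100],-.477)"
```

```text
ring centroid [ 485.67843043 -293.05652893] long deg 154.18465122087676 [26.37758346 32.00180501]
rim [ 486.11910699 -292.623491     65.8514831 ] 0.5186675341381198 {'top': 19, 'scene': 20}
t 8.7 pos [ 483.3 -287.9  125.4] yaw -0.479 off [0.0358 0.0254 0.2113] dr [-0.0013  0.0041 -0.0026] F [-0.5  0.4 -2. ] w 0.537
```

Emit:
{"api": "arm_command", "payload": {
  "increments": [
    {"offset": [0.036,0.028,0.1],"dr": [0,0,-0.014],"hand": -1},
    {"offset": [0,0,0.3],"dr": [0,0,0],"hand": -1},
    {"offset": [0,0,0.25],"dr": [0,0,0],"hand": -1},
    {"offset": [0,0,0.15],"dr": [0,0,0],"hand": -1},
    {"offset": [0,0,0.08],"dr": [0,0,0],"hand": -1},
    {"offset": [0,0,0],"dr": [0,0,0],"hand": -1},
    {"offset": [0,0,0],"dr": [0,0,0],"hand": -1},
    {"offset": [0,0,0],"dr": [0,0,0],"hand": -1}
  ]
}}

```text
time_s: 9.5
eef_pos: [487.0, -293.0, 22.5]
ee_rot: [0.0, 0.973, -0.23, 0.001]
force: [0.2, -0.7, -1.2]
grip_width: 0.534
grip_force: 47.1
```

```bash
python3 -c "
from h import *
rel([485.8,-292.8,8],-.468)
im=ctrl.capture('scene');t=ctrl.capture('top')
a=cv2.resize(im[80:190,200:310],(440,440),interpolation=cv2.INTER_CUBIC);b=cv2.resize(t[190:280,415:505],(360,440),interpolation=cv2.INTER_CUBIC)
cv2.imwrite('pics/s5.png',np.hstack([a,b])[:,:,::-1])"
```

```text
t 9.5 pos [ 487.  -293.    22.5] yaw -0.465 off [-0.0097  0.0029  0.1211] dr [ 0.0007 -0.0023  0.0038] F [ 0.2 -0.7 -1.2] w 0.534
```

View pics/s5.png

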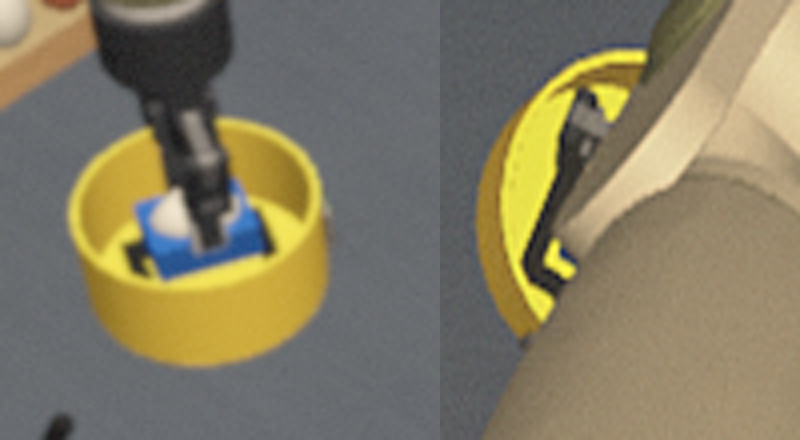

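The block hangs centred over the frame in the chamber: left crop, block (195,235) between frame corners (135,260) and (268,235). Next, a small xy correction and a slow descent.

Emit:
{"api": "arm_command", "payload": {
  "increments": [
    {"offset": [-0.01,0.003,0.06],"dr": [0,0,0.003],"hand": -1},
    {"offset": [0,0,0.04],"dr": [0,0,0],"hand": -1},
    {"offset": [0,0,0.01],"dr": [0,0,0],"hand": -1},
    {"offset": [0,0,0],"dr": [0,0,0],"hand": -1},
    {"offset": [0,0,0],"dr": [0,0,0],"hand": -1}
  ]
}}

```text
time_s: 10.1
eef_pos: [485.3, -292.5, 8.3]
ee_rot: [0.0, 0.973, -0.232, 0.0]
force: [-0.5, -0.5, -2.3]
grip_width: 0.542
grip_force: 47.1
```

Emit:
{"api": "arm_command", "payload": {
  "increments": [
    {"offset": [0,0,0.015],"dr": [0,0,0],"hand": -1},
    {"offset": [0,0,0.015],"dr": [0,0,0],"hand": -1},
    {"offset": [0,0,0],"dr": [0,0,0],"hand": -1},
    {"offset": [0,0,0],"dr": [0,0,0],"hand": -1}
  ]
}}

```text
time_s: 10.5
eef_pos: [485.2, -292.4, 4.7]
ee_rot: [-0.0, 0.973, -0.232, -0.0]
force: [0.3, 0.4, -1.7]
grip_width: 0.541
grip_force: 47.1
```

```bash
python3 -c "
from h import *
rel([485.8,-292.8,-1],-.468);print(ctrl.sense()['wrist_torque'])"
```

```text
t 10.5 pos [ 485.2 -292.4    4.7] yaw -0.4681 off [0.0059 0.0006 0.0472] dr [-0.0001  0.0001 -0.0001] F [ 0.3  0.4 -1.7] w 0.541
[ 0.04074199 -0.01923844  0.03799496]
```

Emit:
{"api": "arm_command", "payload": {
  "increments": [
    {"offset": [0,0,0.015],"dr": [0,0,0],"hand": -1},
    {"offset": [0,0,0.015],"dr": [0,0,0],"hand": -1},
    {"offset": [0,0,0],"dr": [0,0,0],"hand": -1},
    {"offset": [0,0,0],"dr": [0,0,0],"hand": -1}
  ]
}}

```text
time_s: 10.9
eef_pos: [485.2, -292.5, 1.1]
ee_rot: [-0.0, 0.973, -0.232, -0.0]
force: [-0.3, -0.3, -2.2]
grip_width: 0.542
grip_force: 47.1
```

Emit:
{"api": "arm_command", "payload": {
  "increments": [
    {"offset": [0,0,0.012],"dr": [0,0,0],"hand": -1},
    {"offset": [0,0,0],"dr": [0,0,0],"hand": -1},
    {"offset": [0,0,0],"dr": [0,0,0],"hand": -1}
  ]
}}

```text
time_s: 11.2
eef_pos: [485.2, -292.4, -0.4]
ee_rot: [-0.0, 0.973, -0.232, -0.0]
force: [-0.3, -0.4, -1.7]
grip_width: 0.544
grip_force: 47.1
```

Emit:
{"api": "arm_command", "payload": {
  "increments": [
    {"offset": [0,0,0.008],"dr": [0,0,0],"hand": -1},
    {"offset": [0,0,0],"dr": [0,0,0],"hand": -1},
    {"offset": [0,0,0],"dr": [0,0,0],"hand": -1}
  ]
}}

```text
time_s: 11.5
eef_pos: [485.3, -292.5, -0.8]
ee_rot: [0.0, 0.973, -0.232, 0.0]
force: [-1.8, 1.9, 5.2]
grip_width: 0.541
grip_force: 47.8
```

Emit:
{"api": "arm_command", "payload": {
  "increments": [
    {"offset": [0,0,0.007],"dr": [0,0,0],"hand": -1},
    {"offset": [0,0,0],"dr": [0,0,0],"hand": -1},
    {"offset": [0,0,0],"dr": [0,0,0],"hand": -1}
  ]
}}

```text
time_s: 11.8
eef_pos: [485.3, -292.6, -0.8]
ee_rot: [0.0, 0.973, -0.232, 0.0]
force: [-4.4, 3.0, 13.9]
grip_width: 0.543
grip_force: 48.7
```

Contact came 6 mm below where the frame top would stop it, so the block is on the pocket floor. Release and retreat.

Emit:
{"api": "arm_command", "payload": {
  "increments": [
    {"offset": [0,0,-0.006],"dr": [0,0,0],"hand": -1},
    {"offset": [0,0,0],"dr": [0,0,0],"hand": 0.3},
    {"offset": [0,0,0],"dr": [0,0,0],"hand": 0.6},
    {"offset": [0,0,0],"dr": [0,0,0],"hand": 0.8},
    {"offset": [0,0,0],"dr": [0,0,0],"hand": 0.8},
    {"offset": [0,0,-0.05],"dr": [0,0,0],"hand": 0.8},
    {"offset": [0,0,-0.15],"dr": [0,0,0],"hand": 0.8},
    {"offset": [0,0,-0.25],"dr": [0,0,0],"hand": 0.8}
  ]
}}

```text
time_s: 12.6
eef_pos: [484.5, -291.8, 52.2]
ee_rot: [-0.001, 0.973, -0.232, -0.001]
force: [-0.0, -0.0, 1.0]
grip_width: 0.902
grip_force: 0.0
```

Emit:
{"api": "arm_command", "payload": {
  "increments": [
    {"offset": [0,0,-0.3],"dr": [0,0,0],"hand": 0.8},
    {"offset": [0,0,-0.3],"dr": [0,0,0],"hand": 0.8},
    {"offset": [0,0,-0.1],"dr": [0,0,0],"hand": 0.8},
    {"offset": [0,0,0],"dr": [0,0,0],"hand": 0.8}
  ]
}}

```text
time_s: 13.0
eef_pos: [485.8, -293.0, 138.4]
ee_rot: [0.001, 0.973, -0.232, 0.002]
force: [-0.5, -0.2, -0.7]
grip_width: 0.898
grip_force: 0.0
```

```bash
python3 -c "
from h import *
rel([606.8,32.3,120],-.468)"
```

```text
t 13.0 pos [ 485.8 -293.   138.4] yaw -0.468 off [-0.3235 -2.8741  0.1493] dr [ 0.0013 -0.0044 -0.    ] F [-0.5 -0.2 -0.7] w 0.898
```

Emit:
{"api": "arm_command", "payload": {
  "increments": [
    {"offset": [-0.036,-0.32,0],"dr": [0,0,0],"hand": 1},
    {"offset": [-0.036,-0.32,0],"dr": [0,0,0],"hand": 1},
    {"offset": [-0.036,-0.32,0],"dr": [0,0,0],"hand": 1},
    {"offset": [-0.036,-0.32,0],"dr": [0,0,0],"hand": 1},
    {"offset": [-0.036,-0.32,0],"dr": [0,0,0],"hand": 1},
    {"offset": [-0.036,-0.32,0],"dr": [0,0,0],"hand": 1},
    {"offset": [-0.036,-0.32,0],"dr": [0,0,0],"hand": 1},
    {"offset": [-0.036,-0.32,0],"dr": [0,0,0],"hand": 1}
  ]
}}

```text
time_s: 13.8
eef_pos: [592.6, -1.0, 134.7]
ee_rot: [0.0, 0.973, -0.232, -0.002]
force: [0.2, 0.5, -0.8]
grip_width: 0.999
grip_force: 0.0
```

Emit:
{"api": "arm_command", "payload": {
  "increments": [
    {"offset": [-0.036,-0.314,0],"dr": [0,0,0],"hand": 1},
    {"offset": [0,0,0],"dr": [0,0,0],"hand": 1},
    {"offset": [0,0,0],"dr": [0,0,0],"hand": 1}
  ]
}}

```text
time_s: 14.1
eef_pos: [605.4, 33.3, 134.8]
ee_rot: [0.0, 0.973, -0.231, -0.001]
force: [0.5, -0.3, -0.4]
grip_width: 0.995
grip_force: 0.0
```

```bash
python3 -c "
from h import *
rel([606.8,32.3,20],-.468)
im=ctrl.capture('scene');t=ctrl.capture('top')
a=cv2.resize(im[90:190,200:300],(400,500),interpolation=cv2.INTER_CUBIC);b=cv2.resize(t[190:280,415:505],(400,500),interpolation=cv2.INTER_CUBIC)
cv2.imwrite('pics/s6.png',np.hstack([a,b])[:,:,::-1])
cv2.imwrite('pics/s6s.png',im[:,:,::-1]);cv2.imwrite('pics/t6.png',t[:,:,::-1])"
```

```text
t 14.1 pos [605.4  33.3 134.8] yaw -0.4668 off [0.0164 0.001  0.9565] dr [0.0015 0.0034 0.0015] F [ 0.5 -0.3 -0.4] w 0.995
```

View pics/s6.png

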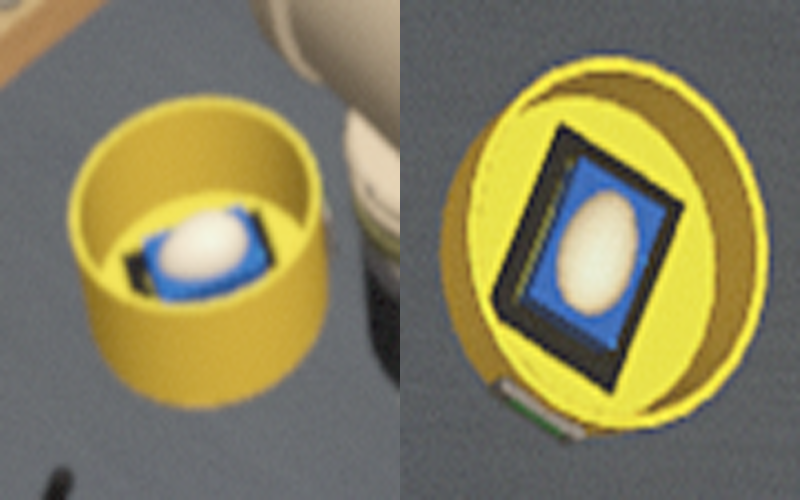

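The top crop shows the block at (598,250) squarely inside the frame with an even border. The scene crop agrees that it is flat. Now the cover knob.

Emit:
{"api": "arm_command", "payload": {
  "increments": [
    {"offset": [0.013,0.001,0.1],"dr": [0,0,0],"hand": 1},
    {"offset": [0,0,0.25],"dr": [0,0,0],"hand": 1},
    {"offset": [0,0,0.25],"dr": [0,0,0],"hand": 1},
    {"offset": [0,0,0.15],"dr": [0,0,0],"hand": 1},
    {"offset": [0,0,0.08],"dr": [0,0,0],"hand": 1},
    {"offset": [0,0,0.05],"dr": [0,0,0],"hand": 1},
    {"offset": [0,0,0],"dr": [0,0,0],"hand": 1},
    {"offset": [0,0,0],"dr": [0,0,0],"hand": 1}
  ]
}}

```text
time_s: 15.0
eef_pos: [608.0, 31.8, 31.8]
ee_rot: [-0.0, 0.973, -0.232, 0.001]
force: [0.7, -0.6, -0.2]
grip_width: 0.999
grip_force: 0.0
```

```bash
python3 -c "
from h import *
rel([606.9,32.3,12],-.468)"
```

```text
t 15.0 pos [608.   31.8  31.8] yaw -0.4683 off [-0.0098  0.0007  0.165 ] dr [-0.0006 -0.0017 -0.0004] F [ 0.7 -0.6 -0.2] w 0.999
```

Emit:
{"api": "arm_command", "payload": {
  "increments": [
    {"offset": [-0.009,0.001,0.06],"dr": [0,0,0],"hand": 1},
    {"offset": [0,0,0.05],"dr": [0,0,0],"hand": 1},
    {"offset": [0,0,0.04],"dr": [0,0,0],"hand": 1},
    {"offset": [0,0,0],"dr": [0,0,0],"hand": 0.4},
    {"offset": [0,0,0],"dr": [0,0,0],"hand": 0},
    {"offset": [0,0,0],"dr": [0,0,0],"hand": -0.1},
    {"offset": [0,0,0],"dr": [0,0,0],"hand": -0.2},
    {"offset": [0,0,0],"dr": [0,0,0],"hand": -0.2}
  ],
  "grip_force": 30
}}

```text
time_s: 15.8
eef_pos: [606.5, 32.4, 13.2]
ee_rot: [-0.0, 0.973, -0.232, 0.0]
force: [0.7, 0.1, -0.4]
grip_width: 0.402
grip_force: 0.0
```

```bash
python3 -c "
from h import *
rel([606.9,32.3,14],-.468)"
```

```text
t 15.8 pos [606.5  32.4  13.2] yaw -0.4681 off [ 0.0033 -0.0003 -0.007 ] dr [-0.0001 -0.0003 -0.0001] F [ 0.7  0.1 -0.4] w 0.402
```

Emit:
{"api": "arm_command", "payload": {
  "increments": [
    {"offset": [0.003,0,0],"dr": [0,0,0],"hand": -1},
    {"offset": [0,0,0],"dr": [0,0,0],"hand": -1},
    {"offset": [0,0,0],"dr": [0,0,0],"hand": -1},
    {"offset": [0,0,0],"dr": [0,0,0],"hand": -1},
    {"offset": [0,0,0],"dr": [0,0,0],"hand": -1}
  ],
  "grip_force": 60
}}

```text
time_s: 16.3
eef_pos: [606.8, 32.3, 13.5]
ee_rot: [-0.0, 0.973, -0.232, 0.0]
force: [-2.2, 0.8, 5.5]
grip_width: 0.261
grip_force: 58.5
```

Emit:
{"api": "arm_command", "payload": {
  "increments": [
    {"offset": [0,0,0],"dr": [0,0,0],"hand": -1},
    {"offset": [0,0,-0.03],"dr": [0,0,0],"hand": -1},
    {"offset": [0,0,-0.06],"dr": [0,0,0],"hand": -1},
    {"offset": [0,0,-0.12],"dr": [0,0,0],"hand": -1},
    {"offset": [0,0,-0.2],"dr": [0,0,0],"hand": -1},
    {"offset": [0,0,-0.25],"dr": [0,0,0],"hand": -1},
    {"offset": [0,0,-0.25],"dr": [0,0,0],"hand": -1},
    {"offset": [0,0,-0.15],"dr": [0,0,0],"hand": -1}
  ],
  "grip_force": 80
}}

```text
time_s: 17.1
eef_pos: [607.5, 32.2, 143.8]
ee_rot: [-0.0, 0.973, -0.232, 0.002]
force: [0.1, -0.4, -3.1]
grip_width: 0.251
grip_force: 78.6
```

Emit:
{"api": "arm_command", "payload": {
  "increments": [
    {"offset": [0,0,-0.1],"dr": [0,0,0],"hand": -1},
    {"offset": [0,0,0],"dr": [0,0,0],"hand": -1},
    {"offset": [0,0,0],"dr": [0,0,0],"hand": -1},
    {"offset": [0,0,0],"dr": [0,0,0],"hand": -1}
  ]
}}

```text
time_s: 17.5
eef_pos: [606.2, 32.3, 150.9]
ee_rot: [0.0, 0.973, -0.232, -0.001]
force: [0.0, -0.3, -3.3]
grip_width: 0.245
grip_force: 78.6
```

Run:
```python
from h import *
rel([486,-292.6,150],-.468)
z=ctrl.sense()['eef_pos'][2]-13.3
I={n:ctrl.capture(n) for n in C}
c=[607,32,z+11]
for n in C:
    cv2.imwrite(f"pics/{n}7.png",I[n][:,:,::-1])
    m=win(hsv(I[n],(10,0,150),(45,90,255)),proj(n,c),55);h=cv2.convexHull(big(m))
    print(n,proj(n,c),cv2.contourArea(h),cv2.fitEllipse(h),cv2.fitEllipse(cast(n,h.reshape(-1,2),z+12)[:,:2].astype(np.float32)))
t=proj("top",c).astype(int);s=proj("scene",c).astype(int)
f=lambda n,p:cv2.resize(I[n][p[1]-65:p[1]+65,p[0]-65:p[0]+65],(400,400),interpolation=cv2.INTER_CUBIC)
cv2.imwrite("pics/s7.png",np.hstack([f("scene",s),f("top",t)])[:,:,::-1])
```

```text
t 17.5 pos [606.2  32.3 150.9] yaw -0.4682 off [0.3281 2.8682 0.0091] dr [ 0.001   0.0028 -0.0002] F [ 0.  -0.3 -3.3] w 0.245
scene [315.78715667 207.86401525] 4659.0 ((316.14581298828125, 208.58392333984375), (69.9533462524414, 85.66381072998047), 87.08302307128906) ((604.7479858398438, 30.958820343017578), (159.36795043945312, 165.29873657226562), 128.74832153320312)
top [318.31586721 166.90734363] 9613.5 ((304.5191345214844, 157.23817443847656), (108.26900482177734, 155.9887237548828), 19.089618682861328) ((633.7440795898438, 60.516929626464844), (229.07839965820312, 341.2362365722656), 75.28810119628906)
```

View pics/s7.png

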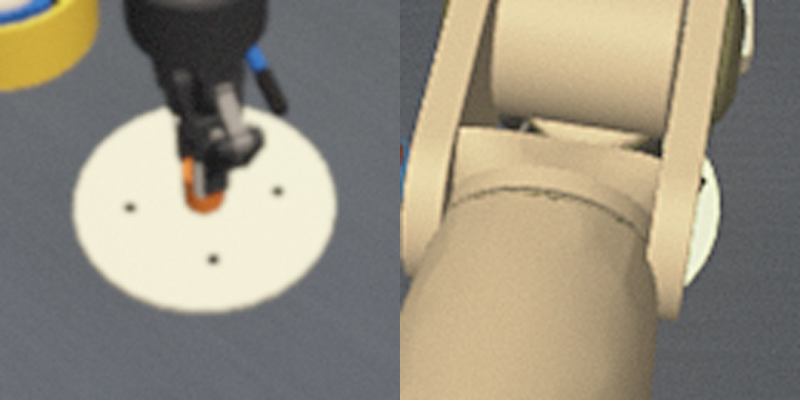

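The scene crop shows the cover level in the grip by its orange knob at crop (205,190). The top view is hidden by the arm. Carry it to the chamber.

Emit:
{"api": "arm_command", "payload": {
  "increments": [
    {"offset": [0.02,0.2,0],"dr": [0,0,0],"hand": -1},
    {"offset": [0.036,0.31,0],"dr": [0,0,0],"hand": -1},
    {"offset": [0.036,0.31,0],"dr": [0,0,0],"hand": -1},
    {"offset": [0.036,0.31,0],"dr": [0,0,0],"hand": -1},
    {"offset": [0.036,0.31,0],"dr": [0,0,0],"hand": -1},
    {"offset": [0.036,0.31,0],"dr": [0,0,0],"hand": -1},
    {"offset": [0.036,0.31,0],"dr": [0,0,0],"hand": -1},
    {"offset": [0.036,0.31,0],"dr": [0,0,0],"hand": -1}
  ]
}}

```text
time_s: 18.4
eef_pos: [506.7, -237.5, 151.8]
ee_rot: [-0.0, 0.973, -0.232, -0.0]
force: [1.5, -0.5, -2.2]
grip_width: 0.242
grip_force: 78.7
```

Emit:
{"api": "arm_command", "payload": {
  "increments": [
    {"offset": [0.036,0.3,0],"dr": [0,0,0],"hand": -1},
    {"offset": [0.02,0.2,0],"dr": [0,0,0],"hand": -1},
    {"offset": [0,0,0.1],"dr": [0,0,0],"hand": -1},
    {"offset": [0,0,0.1],"dr": [0,0,0],"hand": -1},
    {"offset": [0,0,0],"dr": [0,0,0],"hand": -1},
    {"offset": [0,0,0],"dr": [0,0,0],"hand": -1},
    {"offset": [0,0,0],"dr": [0,0,0],"hand": -1}
  ]
}}

```text
time_s: 19.1
eef_pos: [487.0, -292.3, 128.6]
ee_rot: [0.0, 0.973, -0.231, 0.0]
force: [0.0, 0.1, -2.0]
grip_width: 0.245
grip_force: 78.9
```

Run:
```python
from h import *
rel([486,-292.6,85],-.468)
s=ctrl.sense()['eef_pos'];z=s[2]-13.3
n="scene";im=ctrl.capture(n);m=win(hsv(im,(10,0,150),(45,90,255))|hsv(im,(5,150,120),(18,255,255)),proj(n,[*s[:2],z+11]),45)
h=cv2.convexHull(big(m));print(cv2.fitEllipse(h),cv2.fitEllipse(cast(n,h.reshape(-1,2),z+12)[:,:2].astype(np.float32)))
cv2.imwrite("pics/s8.png",im[:,:,::-1])
```

```text
t 19.1 pos [ 487.  -292.3  128.6] yaw -0.467 off [-0.0065  0.0058  0.363 ] dr [ 0.0002 -0.0007  0.0013] F [ 0.   0.1 -2. ] w 0.245
((245.4555206298828, 114.8309326171875), (57.442630767822266, 70.08899688720703), 87.64012145996094) ((492.76947021484375, -283.4629821777344), (158.73880004882812, 199.271728515625), 146.1243438720703)
```

Emit:
{"api": "arm_command", "payload": {
  "increments": [
    {"offset": [-0.0065,0.006,0.1],"dr": [0,0,0],"hand": -1},
    {"offset": [0,0,0.15],"dr": [0,0,0],"hand": -1},
    {"offset": [0,0,0.1],"dr": [0,0,0],"hand": -1},
    {"offset": [0,0,0.02],"dr": [0,0,0],"hand": -1},
    {"offset": [0,0,0],"dr": [0,0,0],"hand": -1},
    {"offset": [0,0,0],"dr": [0,0,0],"hand": -1},
    {"offset": [0,0,0],"dr": [0,0,0],"hand": -1}
  ]
}}

```text
time_s: 19.85
eef_pos: [485.8, -293.4, 84.5]
ee_rot: [0.0, 0.973, -0.232, 0.001]
force: [-0.2, -0.1, -3.4]
grip_width: 0.244
grip_force: 78.9
```

Run:
```python
from h import *
rel([486,-292.6,71.5],-.468)
s=ctrl.sense()['eef_pos'];z=s[2]-13.3
n="scene";im=ctrl.capture(n);m=win(hsv(im,(15,0,160),(45,60,255)),proj(n,[*s[:2],z+11]),38)
m=cv2.morphologyEx(m,cv2.MORPH_OPEN,np.ones((3,3)));h=cv2.convexHull(big(m));print(cv2.fitEllipse(h),cv2.fitEllipse(cast(n,h.reshape(-1,2),z+12)[:,:2].astype(np.float32)))
```

```text
t 19.85 pos [ 485.8 -293.4   84.5] yaw -0.4681 off [-0.0014 -0.0067  0.1081] dr [ 0.0005 -0.0016 -0.0001] F [-0.2 -0.1 -3.4] w 0.244
((247.23513793945312, 124.89685821533203), (46.694786071777344, 68.11224365234375), 83.01305389404297) ((484.8321838378906, -294.41510009765625), (160.19293212890625, 165.3367156982422), 152.8193359375)
```

Emit:
{"api": "arm_command", "payload": {
  "increments": [
    {"offset": [0,-0.004,0.02],"dr": [0,0,0],"hand": -1},
    {"offset": [0,0,0.02],"dr": [0,0,0],"hand": -1},
    {"offset": [0,0,0.015],"dr": [0,0,0],"hand": -1},
    {"offset": [0,0,0],"dr": [0,0,0],"hand": -1},
    {"offset": [0,0,0],"dr": [0,0,0],"hand": -1}
  ]
}}

```text
time_s: 20.4
eef_pos: [485.7, -292.7, 77.1]
ee_rot: [-0.0, 0.973, -0.232, -0.0]
force: [-0.1, 0.1, -2.1]
grip_width: 0.246
grip_force: 78.9
```

Emit:
{"api": "arm_command", "payload": {
  "increments": [
    {"offset": [0,0,0.015],"dr": [0,0,0],"hand": -1},
    {"offset": [0,0,0.015],"dr": [0,0,0],"hand": -1},
    {"offset": [0,0,0],"dr": [0,0,0],"hand": -1},
    {"offset": [0,0,0],"dr": [0,0,0],"hand": -1}
  ]
}}

```text
time_s: 20.8
eef_pos: [485.7, -292.7, 73.5]
ee_rot: [-0.0, 0.973, -0.232, -0.0]
force: [-0.4, 0.1, -2.1]
grip_width: 0.245
grip_force: 78.9
```

Emit:
{"api": "arm_command", "payload": {
  "increments": [
    {"offset": [0,0,0.011],"dr": [0,0,0],"hand": -1},
    {"offset": [0,0,0],"dr": [0,0,0],"hand": -1},
    {"offset": [0,0,0],"dr": [0,0,0],"hand": -1}
  ]
}}

```text
time_s: 21.1
eef_pos: [485.7, -292.7, 72.2]
ee_rot: [-0.0, 0.973, -0.232, -0.0]
force: [-1.0, 0.8, -2.2]
grip_width: 0.243
grip_force: 78.9
```

Emit:
{"api": "arm_command", "payload": {
  "increments": [
    {"offset": [0,0,0.008],"dr": [0,0,0],"hand": -1},
    {"offset": [0,0,0],"dr": [0,0,0],"hand": -1},
    {"offset": [0,0,0],"dr": [0,0,0],"hand": -1}
  ]
}}

```text
time_s: 21.4
eef_pos: [485.8, -292.8, 71.7]
ee_rot: [0.0, 0.973, -0.232, 0.0]
force: [-1.1, 0.9, 2.7]
grip_width: 0.248
grip_force: 79.6
```

Emit:
{"api": "arm_command", "payload": {
  "increments": [
    {"offset": [0,0,0.005],"dr": [0,0,0],"hand": -1},
    {"offset": [0,0,0],"dr": [0,0,0],"hand": -1},
    {"offset": [0,0,0],"dr": [0,0,0],"hand": -1}
  ]
}}

```text
time_s: 21.7
eef_pos: [485.8, -292.8, 71.6]
ee_rot: [0.0, 0.973, -0.232, 0.0]
force: [-4.2, 1.9, 7.3]
grip_width: 0.246
grip_force: 80.1
```

Emit:
{"api": "arm_command", "payload": {
  "increments": [
    {"offset": [0,0,0],"dr": [0,0,0],"hand": -0.3},
    {"offset": [0,0,0],"dr": [0,0,0],"hand": 0.2},
    {"offset": [0,0,0],"dr": [0,0,0],"hand": 0.7},
    {"offset": [0,0,0],"dr": [0,0,0],"hand": 1},
    {"offset": [0,0,0],"dr": [0,0,0],"hand": 1},
    {"offset": [0,0,-0.1],"dr": [0,0,0],"hand": 1},
    {"offset": [0,0,-0.25],"dr": [0,0,0],"hand": 1},
    {"offset": [0,0,-0.35],"dr": [0,0,0],"hand": 1}
  ]
}}

```text
time_s: 22.5
eef_pos: [485.0, -292.1, 155.1]
ee_rot: [-0.001, 0.973, -0.232, -0.001]
force: [1.2, 0.3, 1.3]
grip_width: 0.997
grip_force: 0.0
```

Emit:
{"api": "arm_command", "payload": {
  "increments": [
    {"offset": [0,0,-0.3],"dr": [0,0,0],"hand": 1},
    {"offset": [0.0,-0.3,0],"dr": [0,0,0],"hand": 1},
    {"offset": [0.0,-0.3,0],"dr": [0,0,0],"hand": 1},
    {"offset": [0.0,-0.3,0],"dr": [0,0,0],"hand": 1},
    {"offset": [0.0,-0.3,0],"dr": [0,0,0],"hand": 1},
    {"offset": [0.0,-0.3,0],"dr": [0,0,0],"hand": 1},
    {"offset": [0.0,-0.3,0],"dr": [0,0,0],"hand": 1},
    {"offset": [0.0,-0.2,0],"dr": [0,0,0],"hand": 1}
  ]
}}

```text
time_s: 23.3
eef_pos: [594.7, -76.3, 191.8]
ee_rot: [-0.0, 0.973, -0.231, 0.001]
force: [-0.4, -0.6, 0.5]
grip_width: 0.998
grip_force: 0.0
```

Run:
```python
from h import *
k={};n0=[486,-292.7,70]
for n in C:
    im=ctrl.capture(n);cv2.imwrite(f"pics/{n}9.png",im[:,:,::-1]);p=proj(n,n0)
    m=win(hsv(im,(15,0,150),(45,80,255)),p,42);kb=win(hsv(im,(5,150,120),(18,255,255)),p,25)
    m=cv2.morphologyEx(m,cv2.MORPH_OPEN,np.ones((3,3)));h=cv2.convexHull(big(m|kb))
    e=cv2.fitEllipse(h);k[n]=np.array(e[0]);k[n+"k"]=cen(big(kb))
    print(n,e,cv2.fitEllipse(cast(n,h.reshape(-1,2),70)[:,:2].astype(np.float32)))
print("flange",tri(k["scene"],k["top"]),"knob",tri(k["scenek"],k["topk"]))
rel([400,-100,200])
d=np.abs(cv2.imread("pics/top9.png").astype(int)-cv2.imread("pics/top0.png")).max(2)
cs=cv2.findContours((cv2.medianBlur(d.astype(np.uint8),5)>45).astype(np.uint8),0,1)[0]
print([cv2.boundingRect(c) for c in cs if cv2.contourArea(c)>15])
```

```text
scene ((244.7567901611328, 130.126708984375), (46.03329849243164, 61.052310943603516), 91.49874877929688) ((492.99578857421875, -297.7384948730469), (140.56918334960938, 166.84817504882812), 158.75372314453125)
top ((464.5008850097656, 233.28689575195312), (69.25094604492188, 73.54131317138672), 130.69786071777344) ((485.5633239746094, -293.7896728515625), (158.09432983398438, 159.2197723388672), 37.16203308105469)
flange [ 488.01274511 -300.13007704   60.65290538] knob [ 485.66438672 -293.65891901   88.00108318]
t 23.4 pos [594.8 -76.  191.5] yaw -0.4647 off [-1.3615  0.9065 -0.0723] dr None F [ 0.3 -0.8 -0.4] w 1.001
[(304, 395, 10, 3), (399, 368, 155, 32), (349, 361, 51, 39), (412, 342, 124, 22), (308, 330, 43, 59), (68, 310, 153, 90), (203, 212, 29, 31), (429, 198, 72, 71), (205, 64, 245, 336)]
```

Emit:
{"api": "arm_command", "payload": {
  "increments": [
    {"offset": [0,0,0],"dr": [0,0,0],"hand": 1},
    {"offset": [0,0,0],"dr": [0,0,0],"hand": 1},
    {"offset": [0,0,0],"dr": [0,0,0],"hand": 1}
  ]
}}

```text
time_s: 23.7
eef_pos: [593.7, -79.5, 191.0]
ee_rot: [0.0, 0.973, -0.233, 0.0]
force: [-0.0, -0.2, 0.5]
grip_width: 0.997
grip_force: 0.0
```

```bash
python3 -c "
from rig import ctrl
print(ctrl.finish_job())"
```

```text
the job is handed in; nothing more can be done
None
```

The egg block is seated in the pocket and the cover measures home and level on the rim (top view and contact height; the scene view of the flange was unusable); job handed in at about 24 s, no verdict returned.

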